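# Gauge the bore of a post holder with a depth rod

## Task

Take the long steel depth rod from the rack and slide it down the post holder's bore, pushing gently but firmly through the snug fit until it is bottomed with the seat fully pressed down, and leave it standing there. Then record the reading: slide the cursor along the rule to the length of rod left exposed above the holder's rim, and let go. Do not disturb the other things on the table.

Things in the scene. Friction and masses are not known exactly. Their poses are not given: they have to be found in the camera images.
- rod_mid (a point): Depth rod: upright steel rod 120 mm long, about 0.15 kg; shaft 12 mm in diameter with a chamfered foot; its top 36 mm is a ringed cylindrical grip 20 mm in diameter. It starts standing loosely in the centre hole of the black rack, 30 mm deep in it. This point is on its axis half-way up (60 mm above the foot); z points up along the rod to the grip.
- rod_top (a point): Centre of the depth rod's flat top face, 120 mm above its foot and 18 mm above the middle of its grip; z along the rod.
- holder_mouth (a point): Centre of the mouth of the post holder's bore, level with the rim, 85 mm above the table. The bore is vertical and round, 14 mm in diameter, with a 3 mm chamfer at the mouth. It is blind, 35 to 65 mm deep (seat pressed), differently each time, so the rod stands out 55 to 85 mm once bottomed.
- seat (a joint): Sprung seat disc at the bottom of the bore: 0 when free, 0.004 m when pressed fully down onto its solid stop (grows downward). Its spring is weak (about 1 N at full travel), weaker than the rod's weight; it counts as down when above 0.002.
- holder: Post holder: upright square aluminium block 42 x 42 mm, 85 mm tall, fixed; origin at the centre of its underside. Two brass plunger bodies stick out 8 mm from its +x and -x faces; their spring balls, 11 mm below the rim, grip the rod, so it does not drop of itself: it takes about 3 to 10 N of push to slide. Contact force above 48 N between rod and holder (the grip of the balls is 12 to 15 N of it) damages it: keep the push under 25 N.
- rack: Black plastic rack block fixed to the table, 50 mm (x) by 100 mm (y) by 40 mm tall, origin at the centre of its underside; the depth rod stands in the hole at its centre, a short post in the hole 34 mm along +y.
- rule: Aluminium rule fixed to the table, 156 mm (x) by 40 mm (y) by 12 mm tall, origin at the centre of its underside. Black ticks every 5 mm, longer every 10, longest every 50, no figures; the zero tick is at x = -60 mm and the readings grow towards +x, to 120 mm at x = +60 mm; the ticks are along the +y edge.
- cursor (a joint): Cursor on the rule: its reading in m, 0 at the zero tick, 0.120 at the far tick, growing along the rule's +x; slides with about 3 N of friction and stays where it is left. It starts between 0 and 0.030.
- cursor_grip (a point): Middle of the cursor's black upright grip block, 16 mm (x) by 16 mm (y), 32 mm above the table (its top is 46 mm above the table); 8 mm towards -y of the rule's centre line. Its x along the rule is the cursor's reading. Axes as the rule's.
- rod: The same depth rod; origin at the centre of its foot.
- dropper_a: Amber dropper bottle, 28 mm wide, 60 mm tall, a bystander; origin at its underside's centre, leave it alone.
- dropper_b: Second amber dropper bottle, same size, a bystander; origin at its underside's centre, leave it alone.
- dish: Clear shallow dish, 52 mm wide, 14 mm tall, a bystander; origin at its underside's centre, leave it alone.
- cover_cap: Black disc-shaped cover cap, 34 mm wide, 16 mm tall, a bystander; origin at its underside's centre, leave it alone.
- objective_can: White round can, 40 mm wide, 55 mm tall, a bystander; origin at its underside's centre, leave it alone.
- driver: Screwdriver 150 mm long lying on the table, a bystander; origin at its underside's centre, leave it alone.
- short_post: Plain short steel post, 12 mm thick, 50 mm long, standing in the rack's other hole; a bystander, not the depth rod; origin at its underside's centre, leave it alone.
Things that resemble listed ones, but are neither listed nor needed, are in the scene too. There is more than one size of the rod; the job needs the larger. What is shaped like the rule but orange or yellow is not meant.

How it is judged:
On the way:
1. the depth rod is bottomed in the holder's bore, seat fully down (value of joint seat above 0.002 m and horizontal distance between rod_top and holder_mouth below 0.008 m and angle between rod_top's own z axis and vertical below 0.1 rad and z of rod_top in the frame of holder_mouth below 0.09 m), for 0.2 s.
At the end, for the whole second after the job is handed in: The depth rod stands bottomed in the post holder (seat pressed more than 2 mm of its 4, rod within 8 mm of the bore axis and 0.1 rad of upright), at rest and released, and the cursor on the rule reads the rod's exposed length above the rim to within 4 mm (all of step 1 and ((z of rod_top in the frame of holder_mouth between 0.051 and 0.054 m and value of joint cursor between 0.047 and 0.058 m) or (z of rod_top in the frame of holder_mouth between 0.054 and 0.057 m and value of joint cursor between 0.05 and 0.061 m) or (z of rod_top in the frame of holder_mouth between 0.057 and 0.06 m and value of joint cursor between 0.053 and 0.064 m) or (z of rod_top in the frame of holder_mouth between 0.06 and 0.063 m and value of joint cursor between 0.056 and 0.067 m) or (z of rod_top in the frame of holder_mouth between 0.063 and 0.066 m and value of joint cursor between 0.059 and 0.07 m) or (z of rod_top in the frame of holder_mouth between 0.066 and 0.069 m and value of joint cursor between 0.062 and 0.073 m) or (z of rod_top in the frame of holder_mouth between 0.069 and 0.072 m and value of joint cursor between 0.065 and 0.076 m) or (z of rod_top in the frame of holder_mouth between 0.072 and 0.075 m and value of joint cursor between 0.068 and 0.079 m) or (z of rod_top in the frame of holder_mouth between 0.075 and 0.078 m and value of joint cursor between 0.071 and 0.082 m) or (z of rod_top in the frame of holder_mouth between 0.078 and 0.081 m and value of joint cursor between 0.074 and 0.085 m) or (z of rod_top in the frame of holder_mouth between 0.081 and 0.084 m and value of joint cursor between 0.077 and 0.088 m) or (z of rod_top in the frame of holder_mouth between 0.084 and 0.087 m and value of joint cursor between 0.08 and 0.091 m) or (z of rod_top in the frame of holder_mouth between 0.087 and 0.09 m and value of joint cursor between 0.083 and 0.094 m) or (z of rod_top in the frame of holder_mouth between 0.09 and 0.093 m and value of joint cursor between 0.086 and 0.097 m)) and linear speed of rod below 0.01 m/s and velocity of joint cursor below 0.005 m/s); the robot touches nothing.
It fails at once if rod and holder pressed together with more than 48 N (contact force between rod and holder above 48 N).
It fails at once if a bystander moved more than 20 mm (distance of any of dropper_a, dropper_b, dish, cover_cap, objective_can, driver, short_post from where it was at the start of the episode above 0.02 m).
It also fails if it takes over 70 s, if anything falls off the work surface, if the arm or the gripper's body presses on something with over 40 N, if the wrist force passes 120 N, or if a joint passes its speed limit or range.

## Robot

A 7-joint arm with a two-finger parallel gripper is mounted at the origin on the work surface. World frame = base frame: x ahead of the robot, y to its left, z up, the work surface at z = 0. Lengths are in m, angles in rad, forces in N, time in s.
With the tool pointing down it reaches from about 0.425 to 0.875 m from the base axis. Payload 4.7 kg.
Tool frame: the origin (TCP) lies midway between the tips of the shut fingers; the grasp point (between the pads) lies 19 mm behind it; z points along the fingers, x is the direction in which the jaws open and shut, and the axes are right-handed (so a half turn about z gives the same grasp; the last joint's range is limited). The gripper opens to 85 mm and grips with 20 to 120 N. Pads are 22 mm wide; open, the fingers measure 114 mm over their backs; the gripper's body (76 mm by 85 mm) begins 54 mm behind the grasp point. The pads swing forward as they close: fully open they stand 13 mm farther back than shut.
Start: joints at [-1.163, 0.321, -0.07, 1.45, 0.023, 1.371, -0.057], TCP at [0.249, 0.6, 0.231] pointing down, gripper open.
Joint ranges: [-2.86, 2.86], [-0.3, 2.09], [-1.38, 1.24], [0.06, 2.45], [-1.56, 4.7], [0.09, 2.05], [-2.69, 2.69]. Speed limits (rad/s): [2.57, 2.57, 3.14, 3.14, 3.14, 3.14, 3.14].

## Interface

Orientations are given as a unit quaternion [x, y, z, w].
In Python, from station import robot gives the robot as it stands. The module is installed in compiled form; this text tells all that it offers.
- The arm moves only by the shell command python3 -m handwheel 'ROWS'. ROWS is text: rows parted by semicolons, each of 5 numbers parted by spaces: the shift along the tool's x, y, z in mm, then the turn about the tool's z in rad, then the closure in counts, from 0 (fully open) to 255 (shut). In form: dx dy dz yaw jaw; .... A call has 1 to 12 rows; each row shifts and turns the commanded pose from where the row before left it, along the tool's axes as they then stand; what a row does not reach is not made up. A row lasts 1/8 s, in which the tool goes at most 62.5 mm and 10.7 degrees, less where a joint would pass 70% of its speed; a pose out of reach is approached as far as the arm can. A call with a gripper value outside its range is refused whole. The fingers move at their own pace and stop on an object; the grip force is fixed at half the most. Time passes only in rows, so rows that do not move let the fingers close. It gives the time, the measured TCP pose, the force and the opening at its end, in the units of the state.
- robot.get_state(): the state, without advancing time (a new reading comes with each control period).
- robot.camera(name): name is "side" or "top" or "wrist"; returns (picture, depth): 384x512x3 uint8, red, green, blue; 384x512 float32, m along the optical axis (not along the pixel's ray), 0 where there is no reading.
- robot.camera_model(name): a dict with "fovy" (degrees; the focal length in pixels is half the picture's height over the tangent of half this angle, whatever the lens; pixels are square), "cx", "cy" (the principal point, pixels), "world_from_camera" (4x4, takes a point from camera to world coordinates). Camera axes: x right, y up, looking along -z (the intrinsics and any distortion apply to the point x, -y, -z); pixel columns grow to the right and rows downward; lengths in m; the calibration is good to about 2 mm. A picture is of the moment at which its call begins: read the wrist's pose just before it. camera_model takes no time and is no camera call; for the wrist camera it gives the pose at the moment of the call.
- robot.hand_in(): hands the job in, once; it reports no verdict.
Trained networks look in the newest picture that a camera, given by its name, has taken for a name from the list of things; names that differ only in an ending like _2 or _b are one class to them, and where a whole thing is asked for, a point or a joint stands for the part that bears it (a point fixed in the world has none). Each returns a list of dicts, best first, with "confidence" (0 to 1); they miss things now and then, are a little off and sometimes report something else, mostly with a low value. They report only what shows in the picture. A call takes as long as a camera call. They do not tell look-alikes from the thing itself.
- robot.silhouettes(camera, query): "mask" (384x512 bool, what is visible of it) and "extent" ([left, top, width, height] in pixels, round what is visible of it).
- robot.landmark_of(camera, query): "xy" ([column, row] in pixels: a listed point, or the origin of a listed thing).
The state is a dict: "clock": time; "joints": joint angles; "joint_vel": joint speeds; "joint_torque": joint torques, N m; "tcp_pos": TCP position; "ee_rot": TCP orientation; "ft_force": force on the tool from outside, world axes, zero at the start; "moment": the same for the moment, N m; "width": finger opening in m.
Only numpy, scipy, OpenCV 4.12 (cv2) and the standard library are available. Lean on these libraries where they do the work, as an engineer would, in place of code of your own. Each camera call takes 0.05 s, during which the arm holds its last target.

## Working session

There is one attempt and no reset: what is moved stays moved. The work goes in short steps, Python scripts to look and compute and a shell command to move; the robot and the scene stay as the last step left them, time stands still between calls to the robot, and variables do not carry over. Pictures are saved under pics/ and viewed, and the job is handed in when it is done.

```bash
mkdir -p pics; cat > h.py <<'E'
import numpy as np, cv2
from station import robot
def snap(name,fn):
    m=robot.camera_model(name); p,d=robot.camera(name)
    cv2.imwrite('pics/'+fn,p[:,:,::-1]); return p,d,m
def ray(m,u,v):
    f=192/np.tan(np.radians(m['fovy'])/2); T=np.array(m['world_from_camera'])
    dc=np.array([(u-m['cx'])/f,-(v-m['cy'])/f,-1.0])
    return T[:3,3],T[:3,:3]@dc
def pt(m,u,v,depth):
    o,d=ray(m,u,v); return o+d*depth
def atz(m,u,v,z):
    o,d=ray(m,u,v); return o+d*((z-o[2])/d[2])
def proj(m,P):
    f=192/np.tan(np.radians(m['fovy'])/2); T=np.array(m['world_from_camera'])
    c=T[:3,:3].T@(np.asarray(P)-T[:3,3]); return m['cx']+f*c[0]/-c[2], m['cy']-f*c[1]/-c[2]
def tri(rs):
    A=np.zeros((3,3));b=np.zeros(3)
    for o,d in rs:
        d=d/np.linalg.norm(d);M=np.eye(3)-np.outer(d,d);A+=M;b+=M@o
    return np.linalg.solve(A,b)
E
python3 - <<'E'
from h import *
np.set_printoptions(precision=4,suppress=True)
print(robot.get_state())
for c in ('side','top','wrist'):
    p,d,m=snap(c,c+'0.png'); print(c,{k:(v if np.isscalar(v) else np.array(v)) for k,v in m.items()})
    for q in ('rod_mid','rod_top','holder_mouth','cursor_grip','rule','rack','holder','short_post'):
        print(q,[(np.round(r['xy'],1).tolist(),round(r['confidence'],2)) for r in robot.landmark_of(c,q)])
E
```

```text
{'clock': 0.0, 'joints': array([-1.1629,  0.3218, -0.0701,  1.4517,  0.0226,  1.3708, -0.0569]), 'joint_vel': array([ 0.0004, -0.0002,  0.0001, -0.0001, -0.0004,  0.0011,  0.0012]), 'joint_torque': array([  0.0012, -49.358 ,  -0.3816, -31.4331,   0.0128,   0.0115,
        -0.    ]), 'tcp_pos': array([0.2492, 0.5997, 0.2302]), 'ee_rot': array([ 0.8318,  0.5551, -0.0008,  0.0006]), 'ft_force': array([ 0.3554,  0.3308, -0.8273]), 'moment': array([0.058 , 0.0005, 0.0041]), 'width': 0.08515677341308027}
side {'fovy': 42.34864162537253, 'cx': 257.9658953215811, 'cy': 194.880427540233, 'world_from_camera': array([[ 0.9721,  0.1459, -0.1835,  0.275 ],
       [-0.2344,  0.6202, -0.7486, -0.928 ],
       [ 0.0046,  0.7707,  0.6371,  0.9348],
       [ 0.    ,  0.    ,  0.    ,  1.    ]])}
rod_mid [([276.5, 214.4], 0.58), ([252.3, 231.6], 0.45)]
rod_top [([250.1, 217.2], 0.67), ([220.2, 211.3], 0.45)]
holder_mouth [([287.6, 267.8], 0.74)]
cursor_grip [([148.3, 179.4], 0.65), ([212.6, 148.6], 0.42), ([225.7, 176.7], 0.39), ([348.4, 220.5], 0.36)]
rule [([231.0, 153.0], 0.94), ([172.8, 186.1], 0.8
[... 715 characters left out ...]
12.0], 0.77), ([207.6, 214.6], 0.73), ([187.3, 276.5], 0.73)]
rack [([276.1, 203.5], 0.8), ([312.9, 235.8], 0.59)]
holder [([342.7, 210.2], 0.81)]
short_post [([362.4, 149.6], 0.75)]
wrist {'fovy': 65.06967741095565, 'cx': 253.62619090289982, 'cy': 190.5396099903898, 'world_from_camera': array([[ 0.384 , -0.878 , -0.2857,  0.1771],
       [ 0.9233,  0.365 ,  0.1192,  0.6306],
       [-0.0004, -0.3095,  0.9509,  0.3745],
       [ 0.    ,  0.    ,  0.    ,  1.    ]])}
rod_mid []
rod_top []
holder_mouth []
cursor_grip [([19.1, 249.1], 0.84), ([168.6, 342.7], 0.68), ([85.1, 383.0], 0.58)]
rule [([191.3, 357.8], 0.93), ([105.1, 373.9], 0.79), ([64.7, 272.1], 0.64)]
rack []
holder []
short_post []
```

```bash
python3 - <<'E'
import cv2
for c,(x,y,w,h) in {'side':(100,110,300,210),'top':(120,110,290,210)}.items():
    i=cv2.imread(f'pics/{c}0.png'); cv2.imwrite(f'pics/{c}0z.png',cv2.resize(i[y:y+h,x:x+w],(800,int(800*h/w)),interpolation=cv2.INTER_CUBIC))
E
```

```text
(no output)
```

View pics/side0.png

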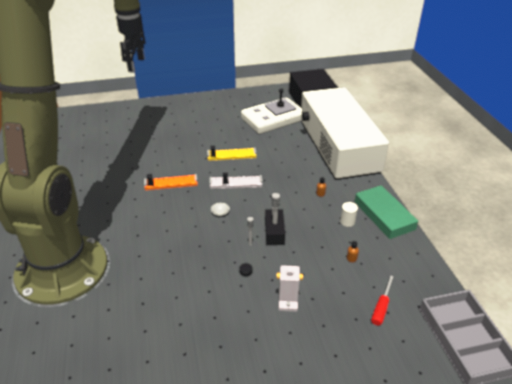

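View pics/wrist0.png

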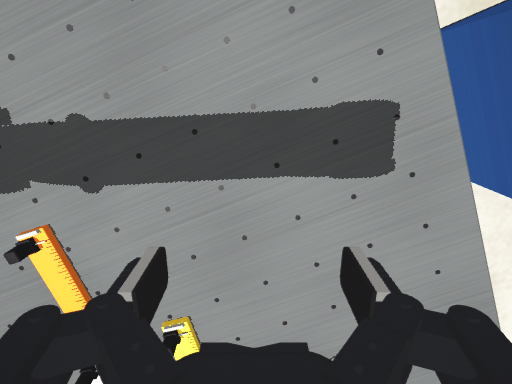

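```bash
ls pics
```

```text
side0.png
side0z.png
top0.png
top0z.png
wrist0.png
```

View pics/side0z.png

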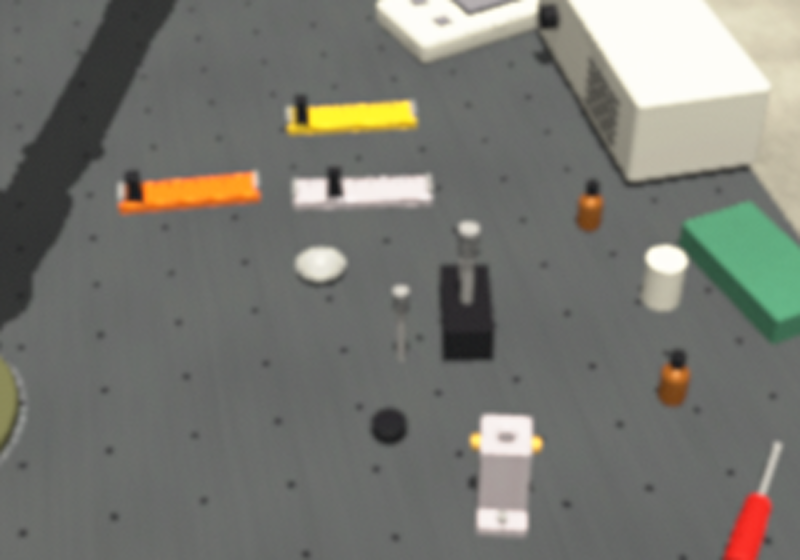

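View pics/top0z.png

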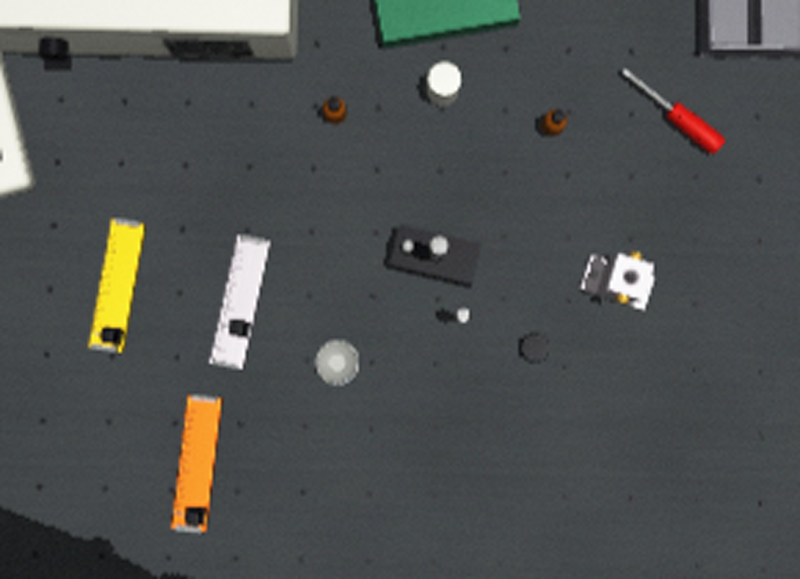

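The true rod is in the rack (side about (276,195), top (279,199)). The smaller look-alike stands free at top (287,224). The real rule is the white one, and the holder is at top (349,210). Next I triangulate.

```bash
python3 - <<'E'
from h import *
np.set_printoptions(precision=4,suppress=True)
s=robot.camera_model('side');t=robot.camera_model('top')
Z=lambda x,y:(100+x*.375,110+y*.375); Y=lambda x,y:(120+x*.3625,110+y*.3625)
for n,a,b in (('rodtop',(469,228),(438,245)),('mouth',(507,436),(631,277)),('grip',(335,172),(239,327))):
    R=[ray(s,*Z(*a)),ray(t,*Y(*b))]; P=tri(R); print(n,P,[np.linalg.norm(np.cross(P-o,d/np.linalg.norm(d))) for o,d in R])
for n,q in (('rulec',(240,302)),('ruleA',(254,238)),('ruleB',(226,366)),('rackA',(396,228)),('rackB',(478,243)),('rackC',(471,285)),('rackD',(387,266))):
    print(n,atz(t,*Y(*q),0.012 if 'rule' in n else .04))
for n,q,z in (('holdA',(621,253),.085),('B',(655,263),.085),('C',(644,309),.085),('D',(609,298),.085),('dish',(337,362),.014),('cap',(534,347),.016),('decoy',(463,315),.08),('short',(407,246),.06)): print(n,atz(t,*Y(*q),z))
E
```

```text
rodtop [0.5499 0.0045 0.1302] [np.float64(0.0005192935399367956), np.float64(0.0005192935399367037)]
mouth [ 0.5238 -0.2182  0.0864] [np.float64(0.0008603362557790972), np.float64(0.0008603362557789418)]
grip [0.4589 0.2303 0.046 ] [np.float64(0.0010111328816978689), np.float64(0.0010111328816980224)]
rulec [0.4892 0.2345 0.012 ]
ruleA [0.5666 0.2205 0.012 ]
ruleB [0.4128 0.2483 0.012 ]
rackA [0.579  0.0503 0.04  ]
rackB [ 0.5634 -0.0469  0.04  ]
rackC [ 0.5135 -0.0393  0.04  ]
rackD [0.5337 0.0599 0.04  ]
holdA [ 0.5503 -0.2069  0.085 ]
B [ 0.5397 -0.2458  0.085 ]
C [ 0.4869 -0.2331  0.085 ]
D [ 0.4985 -0.1932  0.085 ]
dish [0.4204 0.1166 0.014 ]
cap [ 0.4432 -0.1172  0.016 ]
decoy [ 0.4757 -0.0277  0.08  ]
short [0.5556 0.0373 0.06  ]
```

```bash
python3 -m handwheel '0 0 0 0.168 0; 0 0 0 0.168 0; 0 0 0 0.168 0; 0 0 0 0.168 0; 0 0 0 0.168 0; 0 0 0 0.168 0; 0 0 0 0.168 0' && python3 -m handwheel '26 50 0 0 0; 26 50 0 0 0; 26 50 0 0 0; 26 50 0 0 0; 26 50 0 0 0; 26 50 0 0 0; 26 50 0 0 0; 26 50 0 0 0; 26 50 0 0 0; 26 50 0 0 0; 26 50 0 0 0; 0 0 0 0 0'
```

```text
clock: 2.22
tcp_pos: [0.2494, 0.6003, 0.2313]
ee_rot: [1.0, -0.002, 0.0, -0.0]
ft_force: [-0.8, -0.7, 0.2]
width: 0.0855
clock: 3.72
tcp_pos: [0.5374, 0.0447, 0.2318]
ee_rot: [1.0, -0.004, 0.001, 0.001]
ft_force: [-0.3, 1.3, -0.6]
width: 0.0851
```

```bash
cat >> h.py <<'E'
def look(fn,qs,cam='wrist'):
    s=robot.get_state(); p,d,m=snap(cam,fn)
    print('tcp',s['tcp_pos'],'q',s['ee_rot'],'w',s['width'])
    for q in qs:
        for r in robot.landmark_of(cam,q)[:3]: print(q,np.round(r['xy'],1),round(r['confidence'],2))
    return p,d,m
E
python3 - <<'E'
from h import *
np.set_printoptions(precision=4,suppress=True)
p,d,m=look('w1.png',['rod_top','holder_mouth'])
np.savez('w1.npz',T=np.array(m['world_from_camera']),d=d); print(proj(m,[.5499,.0045,.13]))
E
```

```text
tcp [0.5374 0.0447 0.2318] q [ 1.     -0.0042  0.0008  0.0011] w 0.08510304666923404
rod_top [193.  237.9] 0.94
rod_top [269.6 229.9] 0.56
rod_top [271.6 163.4] 0.23
(np.float64(266.7663122454834), np.float64(232.20102159746205))
```

View pics/w1.png

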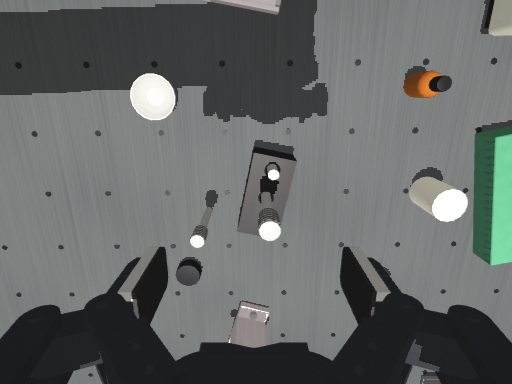

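The wrist view shows the rod top in the rack at (270,230), the decoy at (198,240) and the short post at (273,175). The prediction agrees to about 3 px.

```bash
python3 - <<'E'
from h import *
m=robot.camera_model('wrist')
print(atz(m,270,230.3,.13))
p=cv2.imread('pics/w1.png');g=cv2.cvtColor(p,cv2.COLOR_BGR2GRAY)
_,b=cv2.threshold(g[205:245,255:285],235,255,0);n,l,s,c=cv2.connectedComponentsWithStats(b);print(s,c+[255,205])
E
python3 -m handwheel '12 40 0 0 0; 0 0 0 0 0'
python3 - <<'E'
from h import *
p,d,m=look('w2.png',['rod_top','holder_mouth'])
g=cv2.cvtColor(p,cv2.COLOR_RGB2GRAY); print(proj(m,[.551,.0045,.13]))
E
```

```text
[0.55119788 0.01402715 0.13      ]
[[  0   0  30  40 893]
 [  4  17  21  19 307]] [[269.51847704 222.36618141]
 [269.44625407 230.70684039]]
clock: 4.12
tcp_pos: [0.5481, 0.0088, 0.2315]
ee_rot: [1.0, -0.001, 0.0, 0.001]
ft_force: [-0.4, -0.2, -0.6]
width: 0.0854
tcp [0.54812726 0.00875711 0.23152044] q [ 9.99999599e-01 -6.54685553e-04  2.49317253e-04  5.58037507e-04] w 0.0853608997355761
rod_top [257.4 193. ] 0.93
rod_top [181.8 210.7] 0.67
holder_mouth [236.6 350.6] 0.61
(np.float64(255.865664634065), np.float64(194.5729084005581))
```

View pics/w2.png

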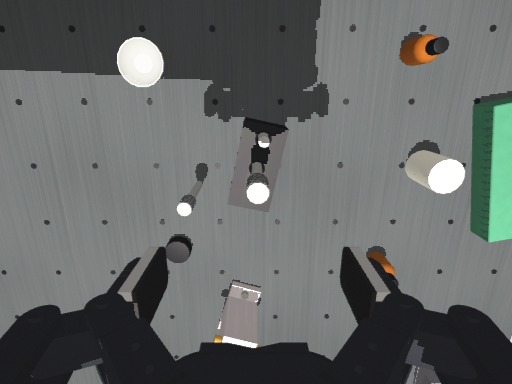

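```bash
python3 - <<'E'
from h import *
np.set_printoptions(precision=4,suppress=True)
m=robot.camera_model('wrist');T1=np.load('w1.npz')['T'];m1=dict(m,world_from_camera=T1)
p=cv2.imread('pics/w2.png');g=cv2.cvtColor(p,cv2.COLOR_BGR2GRAY)
_,b=cv2.threshold(g[175:210,243:273],235,255,0);n,l,s,c=cv2.connectedComponentsWithStats(b);print(s,c+[243,175])
print(atz(m,257.5,192.5,.13),atz(m1,269.5,230.7,.13),tri([ray(m,257.5,192.5),ray(m1,269.5,230.7)]))
S=robot.camera_model('side');t=robot.camera_model('top')
print(tri([ray(m,257.5,192.5),ray(m1,269.5,230.7),ray(S,275.9,195.5),ray(t,278.8,198.8)]))
E
```

```text
[[  0   0  30  35 690]
 [  4   8  22  21 360]] [[257.5623 191.5754]
 [257.3806 192.8139]]
[0.5519 0.0107 0.13  ] [0.5523 0.006  0.13  ] [0.5511 0.0203 0.1595]
[0.5513 0.0065 0.1277]
```

```bash
python3 -m handwheel '0 0 0 0 0; 0 0 0 0 0'
python3 - <<'E'
from h import *
np.set_printoptions(precision=4,suppress=True)
p,d,m=look('w3.png',[])
g=cv2.cvtColor(p,cv2.COLOR_RGB2GRAY)
_,b=cv2.threshold(g[170:215,235:280],235,255,0);n,l,s,c=cv2.connectedComponentsWithStats(b);print(s,c+[235,170])
i=1+np.argmax(s[1:,4]);u,v=c[i]+[235,170]
print(atz(m,u,v,.13), d[int(v),int(u)], pt(m,u,v,d[int(v),int(u)]))
print(robot.landmark_of('wrist','rod_top')[:2], robot.get_state()['tcp_pos'])
E
```

```text
clock: 4.53
tcp_pos: [0.5479, 0.0116, 0.2313]
ee_rot: [1.0, 0.001, -0.0, -0.0]
ft_force: [-0.2, -0.3, -0.1]
width: 0.0856
tcp [0.5479 0.0116 0.2313] q [ 1.      0.0014 -0.     -0.0002] w 0.08561556385719499
[[   0    0   45   45 1674]
 [  12   16   22   21  351]] [[256.8489 191.0896]
 [257.7208 196.3419]]
[0.5523 0.006  0.13  ] 0.25804868 [0.5523 0.0062 0.1306]
[{'xy': [179.8, 209.5], 'confidence': 0.62}] [0.548  0.0111 0.2313]
```

```bash
python3 -m handwheel '3.5 5.5 0 0 0; 0 0 40 0 0; 0 0 40 0 0; 0 0 30 0 0; 0 0 28 0 0; 0 0 0 0 0; 0 0 0 0 0; 0 0 0 0 0'
python3 - <<'E'
from h import *
np.set_printoptions(precision=4,suppress=True)
p,d,m=look('w4.png',['rod_top']); snap('side','s4.png')
E
```

```text
clock: 5.62
tcp_pos: [0.5527, 0.005, 0.0948]
ee_rot: [1.0, 0.0, 0.001, -0.0]
ft_force: [-0.1, 0.2, 0.2]
width: 0.0852
tcp [0.5527 0.005  0.0948] q [ 1.      0.0005  0.0013 -0.0003] w 0.08524918696293896
rod_top [249.9 285.3] 0.88
```

View pics/w4.png

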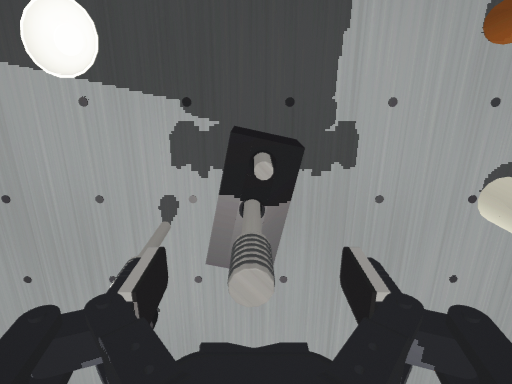

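```bash
python3 - <<'E'
from h import *
m=robot.camera_model('wrist');print(atz(m,251,285,.13),robot.get_state()['tcp_pos'])
E
python3 -m handwheel '0 0 0 0 120; 0 0 0 0 190; 0 0 0 0 255; 0 0 0 0 255; 0 0 0 0 255; 0 0 0 0 255; 0 0 0 0 255; 0 0 0 0 255'
python3 -c "
from h import *
look('w5.png',['rod_top'])"
```

```text
[0.5518899  0.00784372 0.13      ] [0.55216513 0.00517637 0.09427513]
clock: 6.78
tcp_pos: [0.5516, 0.0051, 0.0935]
ee_rot: [1.0, 0.001, 0.0, -0.0]
ft_force: [-0.6, 0.2, 2.2]
width: 0.0186
tcp [0.55159146 0.00510151 0.09345002] q [ 9.99999854e-01  5.30849126e-04  7.68863933e-05 -6.62805814e-05] w 0.01857669102128212
rod_top [251.6 291.4] 0.89
rod_top [122.9 292.3] 0.71
```

View pics/w5.png

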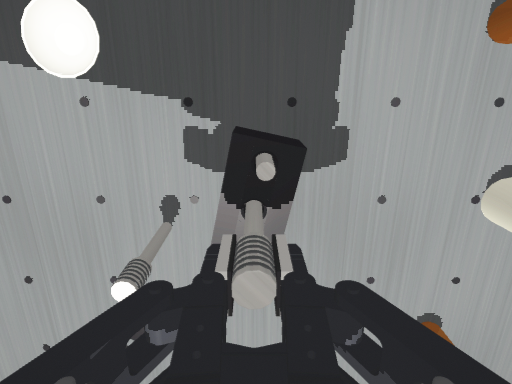

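```bash
python3 -m handwheel '0 0 -15 0 255; 0 0 -25 0 255; 0 0 -35 0 255; 0 0 -35 0 255; 0 0 0 0 255; 0 0 0 0 255'
python3 -m handwheel '0 40 0 0 255; -5 45 0 0 255; -6 45 0 0 255; -6 45 0 0 255; -6 45 0 0 255; -5 35 0 0 255; 0 0 0 0 255; 0 0 0 0 255; 0 0 0 0 255'
python3 -c "
from h import *
np.set_printoptions(precision=4,suppress=True)
p,d,m=look('w6.png',['rod_top','holder_mouth','rod','rod_mid'])
print(proj(m,[.5238,-.2182,.085]))
snap('side','s6.png')"
```

```text
clock: 7.62
tcp_pos: [0.5509, 0.0051, 0.2027]
ee_rot: [1.0, 0.001, -0.001, -0.0]
ft_force: [0.2, 0.3, -2.0]
width: 0.0191
clock: 8.75
tcp_pos: [0.5241, -0.2482, 0.2026]
ee_rot: [1.0, 0.002, -0.0, -0.001]
ft_force: [-0.2, -0.1, -2.4]
width: 0.0185
tcp [ 0.5241 -0.2482  0.2026] q [ 1.      0.0017 -0.0005 -0.0005] w 0.018531977955779107
rod_top [254.2 291.7] 0.74
holder_mouth [254.  146.8] 0.73
rod [253.5 198.9] 0.9
rod [251.4 290.1] 0.67
rod_mid [251.3 230.7] 0.97
rod_mid [256.2 148.8] 0.64
(np.float64(252.5297831191164), np.float64(151.87562020599864))
```

View pics/w6.png

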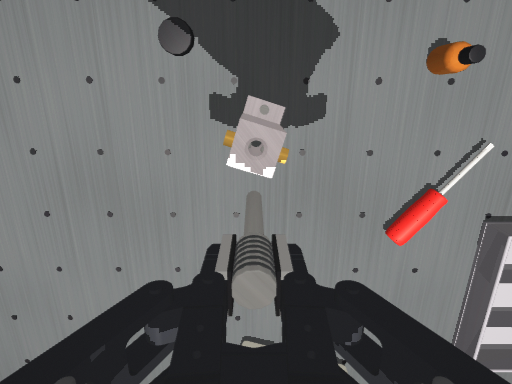

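View pics/s6.png

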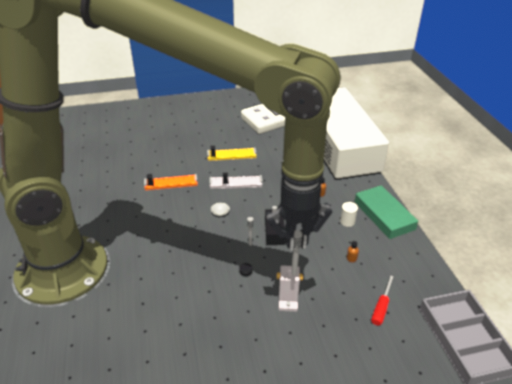

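```bash
python3 -c "
import cv2
i=cv2.imread('pics/w6.png')[90:240,200:312]
cv2.imwrite('pics/w6z.png',cv2.resize(i,None,fx=4,fy=4,interpolation=cv2.INTER_CUBIC))"
```

```text
(no output)
```

View pics/w6z.png

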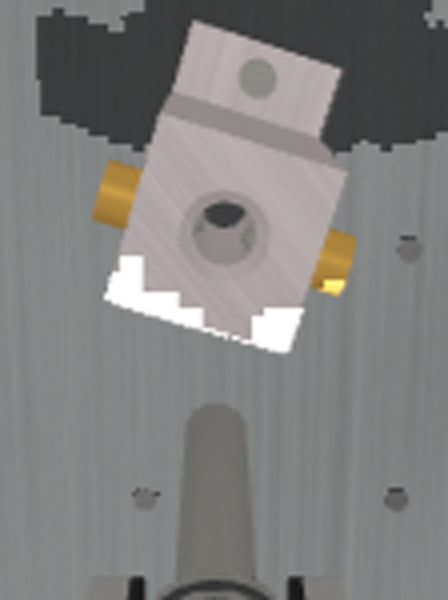

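```bash
python3 -c "
from h import *
np.set_printoptions(precision=4,suppress=True)
m=robot.camera_model('wrist');print(robot.get_state()['tcp_pos'])
print('mouth',atz(m,256.25,149.25,.085),'foot',atz(m,254,197.7,.119),'foot net',atz(m,253.5,198.9,.119))
print('top',atz(m,254,287,.239),'mid',atz(m,251.3,230.7,.179))
p=cv2.imread('pics/w6.png')[225:315,225:280];cv2.imwrite('pics/w6y.png',cv2.resize(p,None,fx=6,fy=6,interpolation=2))
"
```

```text
[ 0.524  -0.2495  0.2034]
mouth [ 0.5271 -0.2175  0.085 ] foot [ 0.5252 -0.2504  0.119 ] foot net [ 0.5248 -0.2514  0.119 ]
top [ 0.525  -0.2479  0.239 ] mid [ 0.5234 -0.2507  0.179 ]
```

View pics/w6y.png

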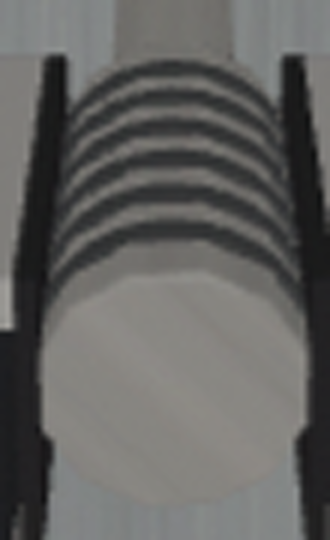

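```bash
python3 -m handwheel '2 -17 0 0 255; 0 0 25 0 255; 0 0 0 0 255; 0 0 0 0 255; 0 0 0 0 255'
python3 -c "
from h import *
np.set_printoptions(precision=4,suppress=True)
p,d,m=look('w7.png',['holder_mouth','rod'])
i=cv2.imread('pics/w7.png')[110:250,200:312]
cv2.imwrite('pics/w7z.png',cv2.resize(i,None,fx=4,fy=4,interpolation=2))
i,_,_=snap('side','s7.png')
i=cv2.imread('pics/s7.png')[210:320,250:340]
cv2.imwrite('pics/s7z.png',cv2.resize(i,None,fx=5,fy=5,interpolation=2))"
```

```text
clock: 9.68
tcp_pos: [0.5262, -0.2335, 0.1793]
ee_rot: [1.0, 0.0, 0.001, 0.0]
ft_force: [-0.2, -1.1, -1.3]
width: 0.0185
tcp [ 0.5262 -0.2335  0.1793] q [1.     0.0003 0.0008 0.0002] w 0.018538022362857256
holder_mouth [254.1 171. ] 0.63
rod [253.5 192.5] 0.62
```

View pics/w7z.png

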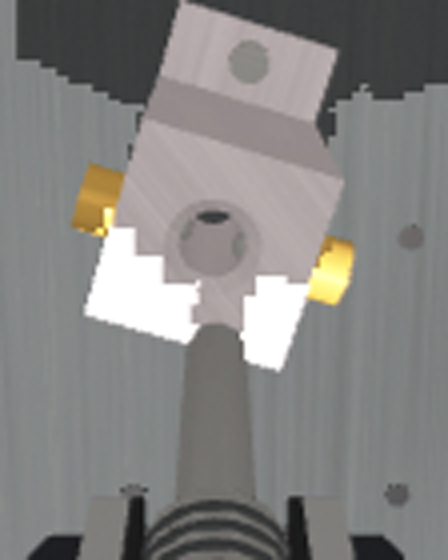

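View pics/s7z.png

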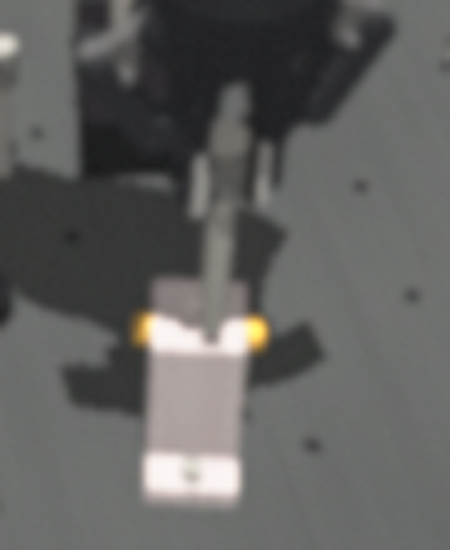

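```bash
python3 -c "
from h import *
np.set_printoptions(precision=4,suppress=True)
m=robot.camera_model('wrist');print(robot.get_state()['tcp_pos'])
a=atz(m,253.25,169.9,.085);
for z in (.0905,.0955): b=atz(m,254.1,197.7,z);print(a,b,(a-b)*1000)
"
```

```text
[ 0.5259 -0.2332  0.1787]
[ 0.5266 -0.2135  0.085 ] [ 0.5273 -0.2355  0.0905] [-0.6969 21.9193 -5.5   ]
[ 0.5266 -0.2135  0.085 ] [ 0.5273 -0.2337  0.0955] [ -0.6833  20.1576 -10.5   ]
```

```bash
python3 -c "
from h import *
np.set_printoptions(precision=4,suppress=True)
p,d,m=look('w8.png',['holder_mouth','rod'])
np.save('d8.npy',d)
print(proj(m,[.5266,-.2175,.085]))
for v in range(188,240,4): print(v,pt(m,254,v,d[v,254]))
for u,v in ((240,155),(270,165),(235,170),(255,155),(244,171)): print(u,v,pt(m,u,v,d[v,u]))
i=cv2.imread('pics/w8.png')[110:250,200:312]
cv2.imwrite('pics/w8z.png',cv2.resize(i,None,fx=4,fy=4,interpolation=2))
"
```

```text
tcp [ 0.5259 -0.2332  0.1787] q [1.     0.0004 0.0004 0.    ] w 0.018750908154518194
holder_mouth [253.2 172.8] 0.67
rod [253.5 194.6] 0.97
(np.float64(253.22300250460225), np.float64(174.6277765830979))
188 [ 0.5272 -0.2287  0.0858]
192 [ 0.5272 -0.2268  0.1018]
196 [ 0.5272 -0.2269  0.1109]
200 [ 0.5272 -0.2268  0.1201]
204 [ 0.5272 -0.2268  0.1282]
208 [ 0.5271 -0.2268  0.1355]
212 [ 0.5271 -0.2262  0.1442]
216 [ 0.5271 -0.2268  0.1492]
220 [ 0.5271 -0.2263  0.1565]
224 [ 0.5271 -0.2269  0.1609]
228 [ 0.5271 -0.2259  0.1685]
232 [ 0.527  -0.2223  0.1811]
236 [ 0.527  -0.222   0.1863]
240 155 [ 0.5161 -0.2011  0.0859]
270 165 [ 0.5401 -0.2093  0.0856]
235 170 [ 0.5119 -0.2135  0.0856]
255 155 [ 0.528  -0.2015  0.0841]
244 171 [ 0.5191 -0.215   0.083 ]
```

View pics/w8z.png

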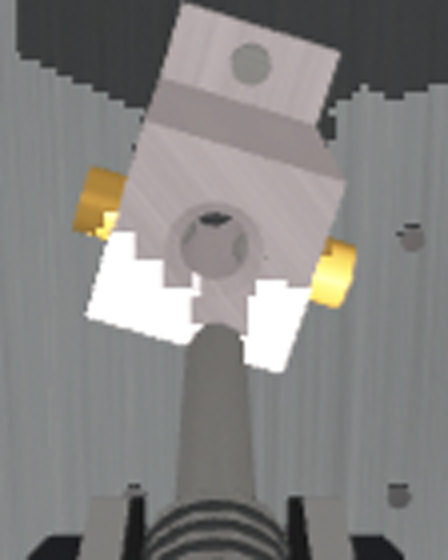

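```bash
python3 -c "
from h import *
np.set_printoptions(precision=4,suppress=True,linewidth=200)
m=robot.camera_model('wrist');d=np.load('d8.npy')
V,U=np.mgrid[130:200,215:295]
f=192/np.tan(np.radians(m['fovy'])/2);T=np.array(m['world_from_camera'])
D=d[130:200,215:295]
C=np.stack([(U-m['cx'])/f,-(V-m['cy'])/f,-np.ones(U.shape)],-1)*D[...,None]
P=C@T[:3,:3].T+T[:3,3]
z=P[...,2]
for r in range(22,64,2): print(r+130,' '.join('%3d'%(x*1000) for x in z[r,10:66:2]))
top=(z>.083)&(z<.088)&(P[...,1]>-.24)
pts=P[top][:,:2].astype(np.float32)
print(cv2.minAreaRect(pts*1000))
# bore inner: deep points
ring=(z<.0825)&(np.hypot(P[...,0]-.527,P[...,1]+.215)<.016)
q=P[ring];print(len(q),q.min(0),q.max(0))
"
```

```text
152  75   0   0   0  84  85  86  85  86  85  83  85  85  84  84  85  85  85  84  84  85  86  84  85  86  84  82  80
154  78  77  76  75  85  87  86  85  84  83  85  84  84  86  85  84  85  85  84  85  84  86  85  84  85  84  84  85
156  78  78  77  85  85  85  84  84  84  85  84  85  85  86  85  85  85  85  84  85  84  85  85  84  85  83  84  85
158  80  79  80  84  84  85  84  87  85  85  85  85  86  85  84  85  84  85  84  84  85  84  84  86  84  85  84  85
160  80  80  80  85  84  85  85  85  84  85  85  85  86  84  84  84  84  84  84  84  85  83  83  85  84  86  85  86
162  81  81  85  85  86  84  85  86  85  85  85  85  84  82  81  83  84  84  85  85  85  85  85  86  86  85  85  85
164  81  81  84  84  85  86  85  85  85  84  84  82  37  37  37  37  39  83  84  86  84  85  85  86  85  85  85  85
166  81  80  84  85  84  84  85  84  85  84  82  76  40  36  34  35  38  46  82  84  85  84  85  84  84  84  86  85
168  78  79  85  85  85  85  85  84  85  83  81  76  48  43  42 321  46  52  83  83  84  83  85  84  85  86  85  84
170   0  84  84  85  85  85  84  85  85  83  77  60  55 
[... 786 characters left out ...]
4  84  84  86  84  84  85  84  85  86  84  84  85  84  85  84  84  86  86  85  77  79
186  85  85  86  85  85  85  85  85  85  85  86  85  84  84  85  85  85  84  85  85  85  85  85  84  85  84   0   0
188  85  84  83  85  84  85  85  86  85  85  85  85  84  85  85  86  84  85  85  86  84  84  84  84  84   0   0   0
190   0  84  84  84  85  84  85  84  85  84  85  84  84  85  85  83  86  84  84  85  85  84  85  85  85   0   0   0
192   0   1   1   0   1  84  85  84  85  84  85  85  99 102 102 103 100  85  83  84  85  84  84  85  85   0   0   0
((526.2265625, -215.16200256347656), (42.50880813598633, 41.96827697753906), 72.7961654663086)
252 [ 0.5188 -0.223   0.0342] [ 0.5372 -0.2074  0.0825]
```

```bash
python3 -m handwheel '-0.7 -17.6 0 0 255; 0 0 0 0 255; 0 0 0 0 255; 0 0 4 0 255; 0 0 4 0 255; 0 0 0 0 255; 0 0 0 0 255'
python3 -c "
from h import *
np.set_printoptions(precision=4,suppress=True,linewidth=200)
p,d,m=look('w9.png',[])
for v in range(180,232,6): print(v,pt(m,254,v,d[v,254]))
V,U=np.mgrid[130:200,215:295]
f=192/np.tan(np.radians(m['fovy'])/2);T=np.array(m['world_from_camera'])
D=d[130:200,215:295]
C=np.stack([(U-m['cx'])/f,-(V-m['cy'])/f,-np.ones(U.shape)],-1)*D[...,None]
P=C@T[:3,:3].T+T[:3,3]
z=P[...,2]
top=(z>.083)&(z<.088)&(P[...,1]>-.24)
print(cv2.minAreaRect(P[top][:,:2].astype(np.float32)*1000))
i=cv2.imread('pics/w9.png')[110:250,200:312]
cv2.imwrite('pics/w9z.png',cv2.resize(i,None,fx=4,fy=4,interpolation=2))
"
```

```text
clock: 10.9
tcp_pos: [0.525, -0.2155, 0.1702]
ee_rot: [1.0, 0.0, -0.0, 0.0]
ft_force: [0.3, -0.7, -1.8]
width: 0.0183
tcp [ 0.525  -0.2155  0.1702] q [ 1.      0.0004 -0.      0.    ] w 0.01832909701744232
180 [ 0.5262 -0.2021  0.0845]
186 [ 0.5262 -0.207   0.0845]
192 [ 0.5262 -0.209   0.0938]
198 [ 0.5262 -0.2082  0.1097]
204 [ 0.5262 -0.2084  0.1214]
210 [ 0.5262 -0.2086  0.132 ]
216 [ 0.5261 -0.2088  0.1414]
222 [ 0.5261 -0.209   0.1502]
228 [ 0.5261 -0.2085  0.1594]
((528.2086181640625, -209.62879943847656), (30.990760803222656, 42.0878791809082), 72.98182678222656)
```

View pics/w9z.png

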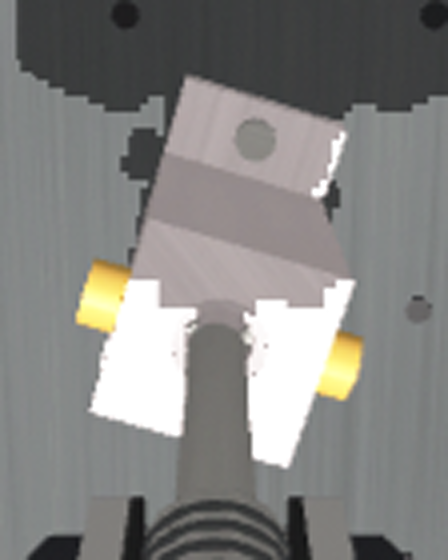

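The rod axis is now at (0.5262,-0.2146) and the mouth is at (0.5264,-0.2152), so I lower it.

```bash
python3 -m handwheel '0 0.4 3 0 255; 0 0 3 0 255; 0 0 0 0 255; 0 0 0 0 255'; python3 -m handwheel '0 0 3 0 255; 0 0 2 0 255; 0 0 0 0 255; 0 0 0 0 255'
```

```text
clock: 11.45
tcp_pos: [0.5251, -0.2157, 0.1643]
ee_rot: [1.0, 0.001, 0.0, -0.0]
ft_force: [-0.7, 0.9, -1.7]
width: 0.0188
clock: 11.95
tcp_pos: [0.5251, -0.2158, 0.1593]
ee_rot: [1.0, 0.001, 0.0, -0.0]
ft_force: [0.0, -0.0, -2.0]
width: 0.0185
```

```bash
python3 -m handwheel '0 0 2 0 255; 0 0 2 0 255; 0 0 0 0 255'; python3 -m handwheel '0 0 2 0 255; 0 0 2 0 255; 0 0 0 0 255'; python3 -m handwheel '0 0 2 0 255; 0 0 2 0 255; 0 0 2 0 255; 0 0 0 0 255'
```

```text
clock: 12.32
tcp_pos: [0.5256, -0.2159, 0.1558]
ee_rot: [1.0, 0.001, 0.001, 0.0]
ft_force: [0.3, 0.5, 1.0]
width: 0.0184
clock: 12.7
tcp_pos: [0.525, -0.2155, 0.1506]
ee_rot: [1.0, 0.001, -0.0, -0.0]
ft_force: [2.2, 0.2, -2.2]
width: 0.0185
clock: 13.2
tcp_pos: [0.525, -0.2154, 0.1445]
ee_rot: [1.0, 0.001, -0.0, -0.0]
ft_force: [2.7, 0.7, -3.9]
width: 0.0189
```

```bash
python3 -m handwheel '0 0 3 0 255; 0 0 3 0 255; 0 0 3 0 255'; python3 -m handwheel '0 0 3 0 255; 0 0 3 0 255; 0 0 3 0 255';python3 -c "
from h import *
p,d,m=look('w10.png',['rod'])"
```

```text
clock: 13.58
tcp_pos: [0.5253, -0.2157, 0.1364]
ee_rot: [1.0, 0.001, 0.0, -0.0]
ft_force: [2.1, 1.8, 3.1]
width: 0.0191
clock: 13.95
tcp_pos: [0.5249, -0.2163, 0.1271]
ee_rot: [1.0, 0.0, -0.0, 0.0]
ft_force: [1.3, -0.3, 3.0]
width: 0.0185
tcp [ 0.52493267 -0.21633605  0.12712127] q [ 9.99999832e-01  4.04779265e-04 -1.33930814e-05  4.13579491e-04] w 0.018526292566432463
rod [254.1 196.2] 0.92
```

View pics/w10.png

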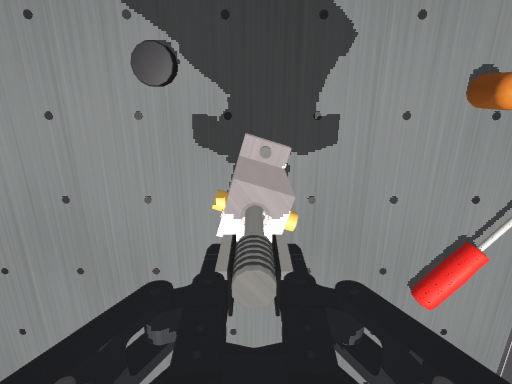

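```bash
for i in 1; do python3 -m handwheel '0 0 2 0 255; 0 0 2 0 255; 0 0 0 0 255'; done; python3 -m handwheel '0 0 2 0 255; 0 0 2 0 255; 0 0 0 0 255'
```

```text
clock: 14.42
tcp_pos: [0.5248, -0.2162, 0.1228]
ee_rot: [1.0, 0.0, -0.0, 0.0]
ft_force: [2.9, -2.5, -3.8]
width: 0.0186
clock: 14.8
tcp_pos: [0.5249, -0.2154, 0.1188]
ee_rot: [1.0, 0.001, -0.0, -0.0]
ft_force: [1.9, -2.0, -2.7]
width: 0.0187
```

```bash
python3 -m handwheel '0 0 1.5 0 255; 0 0 0 0 255'; python3 -m handwheel '0 0 1.5 0 255; 0 0 0 0 255'
```

```text
clock: 15.05
tcp_pos: [0.5251, -0.2152, 0.1175]
ee_rot: [1.0, 0.001, -0.0, -0.0]
ft_force: [2.3, 0.1, 0.3]
width: 0.0188
clock: 15.3
tcp_pos: [0.5253, -0.2154, 0.117]
ee_rot: [1.0, 0.001, 0.0, -0.0]
ft_force: [0.5, 0.4, 6.7]
width: 0.0183
```

```bash
python3 -m handwheel '0 0 0 0 255; 0 0 0 0 255'; python3 -m handwheel '0 0 1 0 255; 0 0 0 0 255'
```

```text
clock: 15.55
tcp_pos: [0.5254, -0.2154, 0.117]
ee_rot: [1.0, 0.001, 0.0, -0.0]
ft_force: [-0.2, 0.2, 5.4]
width: 0.0185
clock: 15.8
tcp_pos: [0.5255, -0.2156, 0.1169]
ee_rot: [1.0, 0.001, 0.0, -0.001]
ft_force: [-1.0, -0.0, 9.9]
width: 0.0186
```

```bash
python3 -m handwheel '0 0 1 0 255; 0 0 0 0 255;0 0 0 0 255'
```

```text
clock: 16.18
tcp_pos: [0.5257, -0.2157, 0.1167]
ee_rot: [1.0, 0.001, 0.001, -0.001]
ft_force: [-3.7, 1.7, 15.0]
width: 0.0185
```

```bash
python3 -m handwheel '0 0 0.6 0 255; 0 0 0 0 255;0 0 0 0 255'; python3 -c "
from h import *
np.set_printoptions(precision=4,suppress=True,linewidth=200)
p,d,m=look('w11.png',['rod_top'])
for v in range(225,320,6): print(v,pt(m,254,v,d[v,254]))"
```

```text
clock: 16.55
tcp_pos: [0.5258, -0.2158, 0.1166]
ee_rot: [1.0, 0.001, 0.001, -0.001]
ft_force: [-2.5, 2.1, 18.6]
width: 0.0185
tcp [ 0.5258 -0.2158  0.1166] q [ 1.      0.0006  0.0008 -0.0008] w 0.018487825123216447
rod_top [253.5 290.3] 0.68
225 [ 0.5269 -0.2089  0.1015]
231 [ 0.5269 -0.2086  0.1099]
237 [ 0.5268 -0.2048  0.1247]
243 [ 0.5268 -0.2049  0.1308]
249 [ 0.5268 -0.2048  0.1369]
255 [ 0.5268 -0.2051  0.1417]
261 [ 0.5268 -0.205   0.1469]
267 [ 0.5268 -0.2051  0.1514]
273 [ 0.5268 -0.2065  0.1536]
279 [ 0.5268 -0.2092  0.1538]
285 [ 0.5268 -0.2118  0.1542]
291 [ 0.5268 -0.2154  0.1532]
297 [ 0.5268 -0.2177  0.1541]
303 [ 0.5268 -0.2215  0.1532]
309 [ 0.5274 -0.3503  0.0003]
315 [ 0.5274 -0.3579  0.0003]
```

View pics/w11.png

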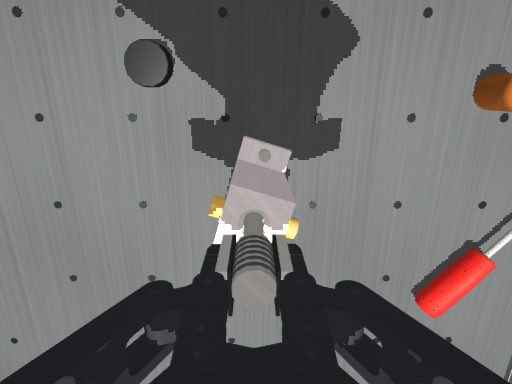

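The rod top sits at z≈0.154, so about 69 mm is exposed. It doesn't yield at an 18 N push. I relieve the push and open.

```bash
python3 -m handwheel '0 0 -1.5 0 255; 0 0 -1.5 0 255; 0 0 0 0 255'; python3 -m handwheel '0 0 0 0 200; 0 0 0 0 120; 0 0 0 0 0; 0 0 0 0 0; 0 0 0 0 0; 0 0 0 0 0'; python3 -c "
from h import *
np.set_printoptions(precision=4,suppress=True,linewidth=200)
p,d,m=look('w12.png',['rod_top'])
for v in (225,231,249,261,279,285,291,297): print(v,pt(m,254,v,d[v,254]))"
```

```text
clock: 17.02
tcp_pos: [0.5254, -0.2155, 0.1174]
ee_rot: [1.0, 0.001, 0.0, -0.0]
ft_force: [0.1, 0.8, 6.9]
width: 0.0187
clock: 17.77
tcp_pos: [0.525, -0.2158, 0.1166]
ee_rot: [1.0, 0.001, -0.0, -0.0]
ft_force: [0.1, 0.7, 0.0]
width: 0.0854
tcp [ 0.525  -0.2158  0.1166] q [ 1.      0.0005 -0.0001 -0.    ] w 0.08543986522798121
rod_top [257.3 290.9] 0.59
rod_top [475.3 250. ] 0.32
225 [ 0.5261 -0.2087  0.1018]
231 [ 0.5261 -0.2087  0.1098]
249 [ 0.526  -0.205   0.1365]
261 [ 0.526  -0.2051  0.1466]
279 [ 0.526  -0.2085  0.1547]
285 [ 0.526  -0.2109  0.1553]
291 [ 0.526  -0.214   0.1551]
297 [ 0.526  -0.2175  0.1543]
```

The top reads about 0.8 mm higher after release. I'll press on the top with shut fingers, which both re-seats it and gives a tactile reading of its height.

```bash
python3 -m handwheel '0 0 -25 0 0; 0 0 -25 0 0; 0 0 0 0 255; 0 0 0 0 255; 0 0 0 0 255; 0 0 0 0 255; 0 0 0 0 255; 0 0 0 0 255'; python3 -m handwheel '1 0 3 0 255; 0 0 3 0 255; 0 0 0 0 255';
```

```text
clock: 18.88
tcp_pos: [0.525, -0.2158, 0.1666]
ee_rot: [1.0, 0.0, -0.0, -0.0]
ft_force: [0.5, -0.3, 0.7]
width: -0.0001
clock: 19.25
tcp_pos: [0.5258, -0.2156, 0.1603]
ee_rot: [1.0, 0.001, -0.0, -0.0]
ft_force: [-0.4, 0.6, -0.6]
width: -0.0003
```

```bash
python3 -m handwheel '0 0 2 0 255; 0 0 2 0 255; 0 0 0 0 255';python3 -m handwheel '0 0 1 0 255; 0 0 0 0 255; 0 0 0 0 255';python3 -m handwheel '0 0 1 0 255; 0 0 0 0 255; 0 0 0 0 255';
```

```text
clock: 19.62
tcp_pos: [0.526, -0.2157, 0.1565]
ee_rot: [1.0, 0.001, -0.0, -0.0]
ft_force: [0.0, -0.0, 0.4]
width: 0.0
clock: 20.0
tcp_pos: [0.5261, -0.2157, 0.1558]
ee_rot: [1.0, 0.001, 0.0, -0.0]
ft_force: [0.5, -0.4, -0.1]
width: 0.0001
clock: 20.38
tcp_pos: [0.526, -0.2158, 0.1547]
ee_rot: [1.0, 0.0, 0.0, -0.0]
ft_force: [0.6, -0.2, 0.6]
width: -0.0001
```

```bash
python3 -m handwheel '0 0 1 0 255; 0 0 0 0 255; 0 0 0 0 255';python3 -m handwheel '0 0 1 0 255; 0 0 0 0 255; 0 0 0 0 255';
```

```text
clock: 20.75
tcp_pos: [0.5264, -0.2159, 0.1542]
ee_rot: [1.0, 0.0, 0.0, 0.0]
ft_force: [0.0, 0.1, 4.3]
width: -0.0002
clock: 21.12
tcp_pos: [0.5269, -0.2161, 0.1538]
ee_rot: [1.0, 0.001, 0.001, 0.0]
ft_force: [0.4, 0.0, 7.0]
width: 0.0004
```

```bash
python3 -m handwheel '0 0 1 0 255; 0 0 0 0 255; 0 0 0 0 255';python3 -m handwheel '0 0 1 0 255; 0 0 0 0 255; 0 0 0 0 255';
```

```text
clock: 21.5
tcp_pos: [0.5276, -0.2163, 0.1537]
ee_rot: [1.0, 0.001, 0.002, 0.0]
ft_force: [-0.9, 1.0, 10.7]
width: 0.0002
clock: 21.88
tcp_pos: [0.5281, -0.2165, 0.1534]
ee_rot: [1.0, 0.001, 0.003, 0.0]
ft_force: [-0.9, 0.7, 13.3]
width: 0.0
```

```bash
python3 -m handwheel '0 0 0.7 0 255; 0 0 0 0 255; 0 0 0 0 255'
```

```text
clock: 22.25
tcp_pos: [0.5284, -0.2167, 0.1533]
ee_rot: [1.0, 0.0, 0.003, 0.0]
ft_force: [-0.2, 0.8, 16.2]
width: -0.0002
```

```bash
python3 -m handwheel '0 0 -2 0 255; 0 0 -2 0 255; 0 0 -30 0 255; 0 0 -36 0 255; -2 30 0 0 0; 0 0 0 0 0; 0 0 0 0 0; 0 0 0 0 0'; python3 -c "
from h import *
np.set_printoptions(precision=4,suppress=True,linewidth=200)
p,d,m=look('w13.png',['rod_top'])
f=192/np.tan(np.radians(m['fovy'])/2);T=np.array(m['world_from_camera'])
V,U=np.mgrid[0:384,0:512]
C=np.stack([(U-m['cx'])/f,-(V-m['cy'])/f,-np.ones(U.shape)],-1)*d[...,None]
P=C@T[:3,:3].T+T[:3,3]
near=np.hypot(P[...,0]-.5262,P[...,1]+.2155)<.04
z=P[...,2]
a=near&(z>.149)&(z<.16);b=near&(z>.08)&(z<.09)
print('top',np.median(z[a]),P[a].mean(0),a.sum(),'rim',np.median(z[b]),b.sum())
"
```

```text
clock: 23.25
tcp_pos: [0.5241, -0.2445, 0.2193]
ee_rot: [1.0, 0.001, -0.001, -0.0]
ft_force: [-0.4, 0.7, 0.9]
width: 0.0721
tcp [ 0.5241 -0.2445  0.2193] q [ 1.      0.0012 -0.0006 -0.0005] w 0.0721271157879614
rod_top [254.8 165. ] 0.97
top 0.15451820714242337 [ 0.5276 -0.2137  0.1543] 639 rim 0.08537884740618412 1506
```

View pics/w13.png

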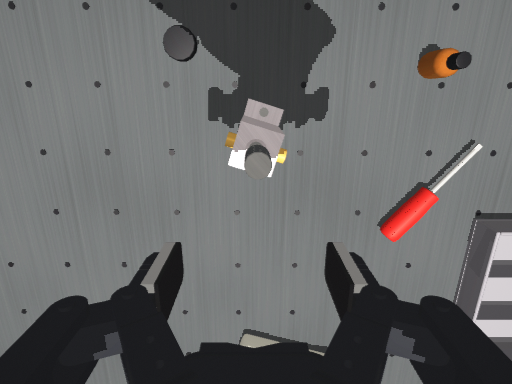

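The rod stands upright in the holder (top at (258,160)). Exposed length is 0.1545-0.0854 = 69.1 mm. Next is the cursor.

```bash
python3 -m handwheel '-6 -48 0 0 0; -6 -48 0 0 0; -6 -48 0 0 0; -6 -48 0 0 0; -6 -48 0 0 0; -6 -48 0 0 0; -6 -48 0 0 0; -6 -48 0 0 0; -6 -48 0 0 0; -6 -48 0 0 0; 0 0 0 0.09 0; 0 0 0 0.09 0'; python3 -m handwheel '0 0 0 0 0; 0 0 0 0 0; 0 0 0 0 0'; cat > cur.py <<'E'
from h import *
import sys
np.set_printoptions(precision=4,suppress=True,linewidth=200)
fn=sys.argv[1]
p,d,m=look(fn,['cursor_grip','rule'])
f=192/np.tan(np.radians(m['fovy'])/2);T=np.array(m['world_from_camera'])
V,U=np.mgrid[0:384,0:512]
C=np.stack([(U-m['cx'])/f,-(V-m['cy'])/f,-np.ones(U.shape)],-1)*d[...,None]
P=C@T[:3,:3].T+T[:3,3];z=P[...,2]
np.savez('cur.npz',P=P)
near=np.hypot(P[...,0]-.489,P[...,1]-.235)<.095
a=near&(z>.0405)&(z<.05);b=near&(z>.008)&(z<.016)
for n,k in (('grip',a),('rule',b)):
    print(n,k.sum(),np.median(z[k]),cv2.minAreaRect(P[k][:,:2].astype(np.float32)*1000) if k.sum() else '')
    ys,xs=np.where(k); print(xs.min(),xs.max(),ys.min(),ys.max())
E
python3 cur.py w14.png
```

```text
clock: 24.85
tcp_pos: [0.463, 0.2352, 0.2197]
ee_rot: [0.996, -0.09, -0.0, 0.0]
ft_force: [0.5, -0.7, 0.3]
width: 0.0852
clock: 25.22
tcp_pos: [0.4636, 0.2341, 0.2201]
ee_rot: [0.996, -0.089, 0.0, -0.0]
ft_force: [-0.7, 0.3, 0.2]
width: 0.0852
tcp [0.4636 0.2341 0.2201] q [ 0.996  -0.089   0.     -0.0001] w 0.08521296875487398
cursor_grip [ 48.2 162.8] 0.83
cursor_grip [250.5 169.6] 0.82
cursor_grip [211.1  20.6] 0.67
rule [269.   14.7] 0.89
rule [115.3 145.7] 0.66
rule [277.7 150.8] 0.62
grip 220 0.04628094464850668 ((460.9105224609375, 236.1562957763672), (15.602603912353516, 15.25566577911377), 79.77532958984375)
243 257 161 175
rule 3988 0.01255529373599329 ((492.81884765625, 238.3040313720703), (39.95134735107422, 155.6842498779297), 79.70748901367188)
210 344 138 171
```

View pics/w14.png

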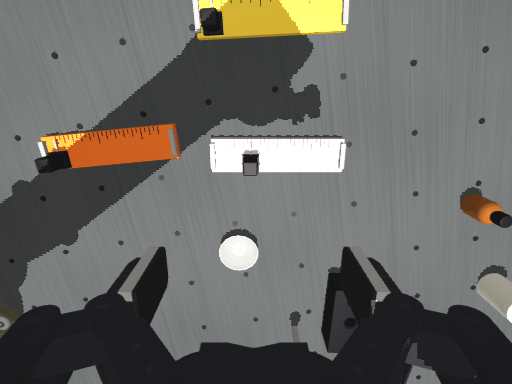

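```bash
python3 -m handwheel '-4 -1.6 0 0 0; 0 0 45 0 0; 0 0 45 0 0; 0 0 45 0 0; 0 0 35 0 0; 0 0 15 0 0; 0 0 8 0 0; 0 0 0 0 0; 0 0 0 0 0; 0 0 0 0 0' && python3 cur.py w15.png
```

```text
clock: 26.62
tcp_pos: [0.4607, 0.2369, 0.028]
ee_rot: [0.996, -0.089, 0.001, -0.001]
ft_force: [0.2, -0.2, 0.6]
width: 0.0852
tcp [0.4607 0.2369 0.028 ] q [ 0.996  -0.0894  0.0007 -0.0007] w 0.08524908465782398
cursor_grip [251.9 255.3] 0.79
rule [303.8 218.2] 0.55
grip 1687 0.04633748418042849 ((461.5234680175781, 236.77593994140625), (23.08777618408203, 108.98101806640625), 79.64679718017578)
135 372 247 291
rule 15737 0.01253703096759995 ((493.059814453125, 238.07785034179688), (41.07311248779297, 156.515380859375), 79.80017852783203)
168 450 189 255
```

View pics/w15.png

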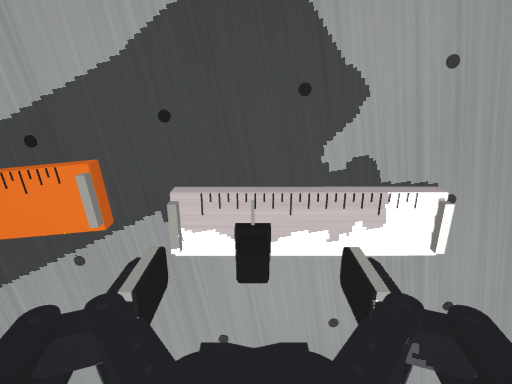

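The fingers straddle the cursor. The hairline is at column 253, between the 0 tick (202) and the 50 tick (291), so it reads about 28.7 mm.

```bash
python3 -m handwheel '0 0 0 0 120; 0 0 0 0 180; 0 0 0 0 255; 0 0 0 0 255; 0 0 0 0 255; 0 0 0 0 255; 0 0 0 0 255' && python3 cur.py w16.png
```

```text
clock: 27.65
tcp_pos: [0.46, 0.2364, 0.0272]
ee_rot: [0.996, -0.089, 0.0, -0.0]
ft_force: [-1.5, 0.0, 3.0]
width: 0.0145
tcp [0.46   0.2364 0.0272] q [ 0.996  -0.0894  0.     -0.    ] w 0.014488810670202443
cursor_grip [250.7 255.8] 0.87
rule [301.8 213.9] 0.68
grip 1632 0.046230647135113344 ((461.1345520019531, 237.94190979003906), (20.298625946044922, 41.677032470703125), 80.07034301757812)
209 298 241 287
rule 15362 0.012552133638026888 ((493.0400695800781, 238.43759155273438), (40.35068130493164, 156.197265625), 79.77294921875)
169 453 188 254
```

View pics/w16.png

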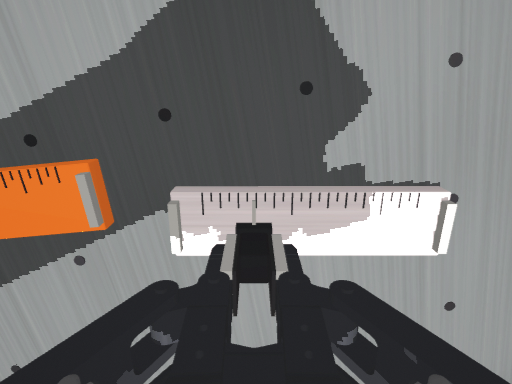

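```bash
python3 -m handwheel '5 0 0 0 255; 7 0 0 0 255; 8 0 0 0 255; 8 0 0 0 255; 7 0 0 0 255; 5.5 0 0 0 255; 0 0 0 0 255; 0 0 0 0 255; 0 0 0 0 255' && python3 cur.py w17.png
```

```text
clock: 28.92
tcp_pos: [0.5001, 0.2292, 0.0272]
ee_rot: [0.996, -0.089, 0.0, -0.0]
ft_force: [-0.8, -1.1, 4.5]
width: 0.0146
tcp [0.5001 0.2292 0.0272] q [ 0.996  -0.0894  0.0004 -0.0001] w 0.01459034555054214
cursor_grip [253.4 256. ] 0.55
rule [236.4 215.7] 0.87
rule [176.4 375.8] 0.5
grip 1636 0.0462423618876796 ((502.08685302734375, 231.32579040527344), (21.871135711669922, 41.18899154663086), 88.04331970214844)
209 299 241 291
rule 15326 0.012518301842066051 ((492.806640625, 238.49334716796875), (40.31510925292969, 156.25445556640625), 79.79784393310547)
94 377 188 254
```

```bash
python3 -c "
import cv2
i=cv2.imread('pics/w17.png')[170:300,100:430]
cv2.imwrite('pics/w17z.png',cv2.resize(i,None,fx=2.4,fy=2.4,interpolation=2))"
```

```text
(no output)
```

View pics/w17z.png

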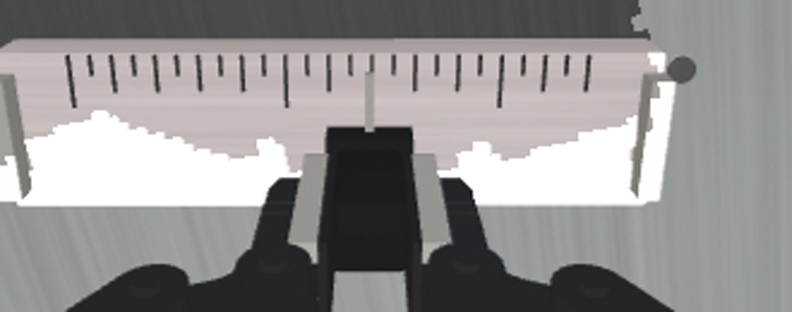

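The hairline reads about 69.4 mm against a 69.1 mm target. I release and back off.

```bash
python3 -m handwheel '0 0 0 0 200; 0 0 0 0 120; 0 0 0 0 0; 0 0 0 0 0; 0 0 0 0 0; 0 0 0 0 0; 0 0 -15 0 0; 0 0 -40 0 0; 0 0 -50 0 0; 0 0 -50 0 0; 0 0 0 0 0; 0 0 0 0 0'; python3 cur.py w18.png; python3 -c "
from h import *
P=np.load('cur.npz')['P'];k=(np.hypot(P[...,0]-.4928,P[...,1]-.2383)<.09)&(P[...,2]>.041)&(P[...,2]<.05)
c=P[k][:,:2].mean(0);e=np.array([.9839,-.1788]);print('reading',60+1000*(c-[.4928,.2383])@e)
for c in('side','top'): snap(c,c+'18.png')
i=cv2.imread('pics/side18.png')[130:340,130:410];cv2.imwrite('pics/side18z.png',cv2.resize(i,None,fx=2.8,fy=2.8,interpolation=2))"
```

```text
clock: 30.58
tcp_pos: [0.4996, 0.2292, 0.1824]
ee_rot: [0.996, -0.089, 0.0, -0.0]
ft_force: [0.3, 0.0, -1.0]
width: 0.0855
tcp [0.4996 0.2292 0.1824] q [ 0.996  -0.0894  0.0002 -0.0003] w 0.08545732041280928
cursor_grip [163.3  11.9] 0.97
cursor_grip [254.4 179.6] 0.7
rule [ 67.5 152. ] 0.93
rule [234.6   8.3] 0.83
rule [246.1 159.5] 0.75
grip 283 0.04625868133162819 ((500.9388122558594, 228.6473846435547), (16.22029685974121, 15.615386962890625), 79.43551635742188)
246 262 170 187
rule 4808 0.01254087333577189 ((493.38592529296875, 238.34548950195312), (39.86119842529297, 155.350830078125), 79.7332992553711)
171 319 144 181
reading 69.64212336690186
```

View pics/side18z.png

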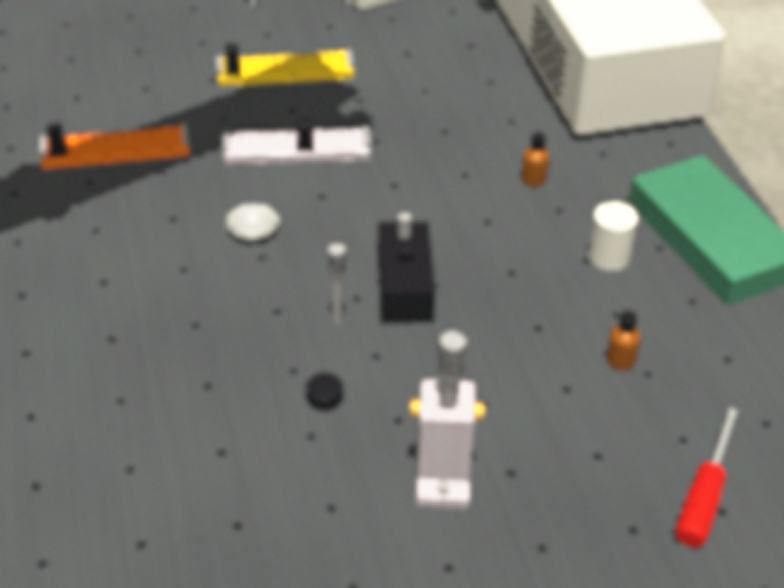

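View pics/w18.png

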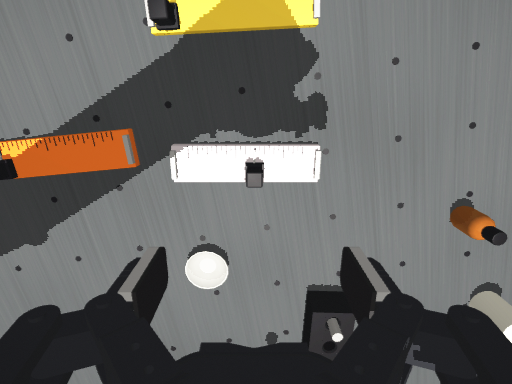

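```bash
python3 -c "
from h import *
print(robot.hand_in())"
```

```text
the job is handed in; nothing more can be done
None
```

The long rod is bottomed in the post holder and standing free. The cursor is set to its exposed length, and I handed the job in at about 31 s of the 70 s. The hand-in gives no verdict.

**Rod:**
- It stopped dead under about 18 N while gripped, and again under about 16 N pressed from above with shut fingers, at the same height within about 1 mm.
- After release the wrist depth image put the top at 154.5 mm and the rim at 85.4 mm, so 69.1 mm is exposed. The rod looked upright and centred.
- The seat itself cannot be seen. That it is fully pressed rests on the solid stop in both pushes.

**Cursor:** It reads about 69.4 mm on the ticks while gripped, and 69.6 mm from depth after release. Both are within the 4 mm tolerance.

**Disagreements:**
- My early estimates of the holder mouth differed by up to about 5 mm along y. The depth image settled it before I inserted the rod.
- The rod top read about 0.8 mm higher just after the first release, so I pressed it down again. The 69.1 mm figure is from after that second press.

**Other objects:** In the last pictures I viewed, the gripper is clear of everything and the bystanders look unmoved. I judged that by eye and did not measure it.

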